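# Lean a panel on its easel and close the keeper

### The job

Get the inlaid wood panel ready for oiling: tip it up so that it stands on the deck of the bench easel and leans back flat against the inclined back frame, square to it and about in the middle, with its foot edge tight in the corner where the frame meets the deck. Then press the red pad of the keeper down until the keeper is fully home over the panel's top edge. Do not disturb the bottle, the oil can and the wood offcut beside the easel.

Things in the scene. Friction and masses are not known exactly. Their poses are not given: they have to be found in the camera images.
- stand: Wooden bench easel, fixed on the 50 mm thick slab that covers this part of the table. Origin: on the slab under the middle of the corner line where back frame and deck meet; x to its back (away from the robot, up to 15 degrees turned), y along the corner line, z up. Deck: 160 mm wide, x -125 (front edge) to +110 mm, top 50 mm above the slab, 16 mm thick; friction about 0.6.
- backrest_foot (a point): Middle of the corner line, on the deck's top (easel x = 0, z = 50 mm). From this line the flat front of the back frame rises 130 mm along its slope, leaning back (to +x) 18 degrees from upright, 134 mm wide: bottom strip 24 mm high, rails at y = +-55 mm, cross rail at the top.
- panel: Loose light wood panel with a dark inlay line, 150 (x) x 120 (y) x 12 mm (z), 0.11 to 0.22 kg. Starts flat on the deck, up to 7 degrees askew, its +x edge (middle) 15 to 32 mm short of the frame, its near edge 40 to 57 mm past the deck front (25 when pushed home), so fingertips fit under. Origin: centre of the starting underside. Leaning, its z axis is 108 degrees from straight up.
- panel_foot (a point): Centre of the 12 mm thick end face at the panel's +x end: the edge that becomes the foot. The starting underside ends facing the front, the starting upper face on the back frame. When the panel leans correctly this point is about 6 mm in front of the corner line and 2 mm above the deck.
- keeper (a joint): Angle of the keeper, rad: 0 = fully home (level, at its own stop), larger = lifted; starts 0.45 to 0.75, at most 0.9. Stays where left (friction, about 1 N at the pad). Aluminium arm 14 mm wide, 8 thick, reaching 89 mm forward from its pivot, with a lip 24 mm wide down to 19 mm below the pivot's height. Home, it clears the top of a leaning panel by about 4 mm, the lip in front of it.
- keeper_pivot (a point): The keeper's hinge axis (along the easel's y), between two posts behind the back frame: easel x = +105 mm, y = 0, z = 204 mm (above the slab). The posts' tops are 10 mm above it.
- keeper_pad (a point): Centre of the top face of the keeper's red press pad, 28 x 30 mm; in the keeper 75 mm from the pivot and 10 mm above the arm's middle line. Fully home it is at easel z = 214 mm and 30 mm behind the corner line.
- glue_bottle: Bystander: white glue bottle with red cap, 59 mm across, 130 mm high, loose, standing beside the easel. Origin: centre of its underside.
- oil_can: Bystander: dark green oil can with thin upright spout, 66 mm across, 150 mm high, loose, standing beside the easel. Origin: centre of its underside.
- offcut: Bystander: light wood offcut block 42 x 85 x 32 mm, loose, lying beside the easel. Origin: centre of its underside.

How it is judged:
By the outcome, as a careful person would: the job done as asked, in the order asked, and still so for the second after the job is handed in, with the robot touching nothing.
It also fails if it takes over 53 s, if anything falls off the work surface, if the arm or the gripper's body presses on something with over 40 N, if the wrist force passes 120 N, or if a joint passes its speed limit or range.

### The arm

A 6-joint arm with a two-finger parallel gripper is mounted at the origin on the work surface; the furniture and walls round the work are solid. World frame = base frame: x ahead of the robot, y to its left, z up, the work surface at z = 0. Lengths are in m, angles in degrees, forces in N, time in s.
With the tool pointing down it reaches from about 0.25 to 0.725 m from the base axis. Payload 4 kg.
Tool frame: the origin (TCP) lies midway between the tips of the shut fingers; the grasp point (between the pads) lies env.grasp_offset behind it (env.grasp_offset is the distance from the TCP to the grasp point, in m); x points along the fingers, y is the direction in which the jaws open and shut, and the axes are right-handed (so a half turn about x gives the same grasp; the last joint's range is limited). The gripper opens to 85 mm and grips with 20 to 120 N. Pads are 22 mm wide; open, the fingers measure 114 mm over their backs; the gripper's body (76 mm by 85 mm) begins 54 mm behind the grasp point. The pads swing forward as they close: fully open they stand 13 mm farther back than shut.
Start: joints at [-70.073, 13.785, 0.286, 76.501, 0, 90], TCP at [0.17, -0.47, 0.231] pointing down, gripper open.
Joint ranges: [-155.79, 155.79], [-60.16, 107.12], [-62.33, 73.08], [-114, 123.19], [-81.49, 82.49], [-180, 180]. Speed limits (degrees/s): [159.86, 159.86, 180, 180, 180, 180].

### API

Orientations are given as [roll, pitch, yaw] about the fixed x, y, z axes, in that order (R = Rz(yaw) Ry(pitch) Rx(roll)).
In Python, from plant import env gives the robot as it stands.
- The arm moves only by the tool carry_out, never from a script. Its argument "steps" is a list of rows, each a list of 3 entries, a list of its own where there are three numbers: the opening, from 0 (shut) to 1 (fully open), then the shift along the tool's x, y, z in mm, then the turn about the tool's x in rad. In form: [[gripper, [x, y, z], yaw], ...]. A call has 1 to 5 rows; each row is the pose to reach, as a shift and turn from the pose measured when the call began, along the tool's axes at that moment; what a row does not reach only later rows make up. A row lasts 1/10 s, in which the tool goes at most 50 mm and 8.59 degrees, less where a joint would pass 70% of its speed; a pose out of reach is approached as far as the arm can. A call with a gripper value outside its range is refused whole. The fingers move at their own pace and stop on an object; "squeeze" is the grip in N (left out, the last holds). Time passes only in rows, so rows that repeat a pose let the fingers close. It gives the time, the measured TCP pose, the force and the opening at its end, in the units of the state.
- env.sense(): the state, without advancing time (a new reading comes with each control period).
- env.get_image(name): name is "scene" or "top" or "wrist"; returns a dict with "pixels" (420x560x3 uint8, red, green, blue), "vertical_fov" (degrees; the focal length in pixels is half the picture's height over the tangent of half this angle, whatever the lens; pixels are square), "cx", "cy" (the principal point, pixels), "extrinsics" (4x4, takes a point from camera to world coordinates); the wrist camera has in their place "T_tool_cam" (4x4, takes a point from camera to tool coordinates, whose origin is the TCP and whose axes are the tool frame's). Camera axes: x right, y up, looking along -z (the intrinsics and any distortion apply to the point x, -y, -z); pixel columns grow to the right and rows downward; lengths in m; the calibration is good to about 2 mm. A picture is of the moment at which its call begins: read the wrist's pose just before it. There is no depth.
- env.hand_in(): hands the job in, once; it reports no verdict.
Trained networks look in the newest picture that a camera, given by its name, has taken for a name from the list of things; names that differ only in an ending like _2 or _b are one class to them, and where a whole thing is asked for, a point or a joint stands for the part that bears it (a point fixed in the world has none). Each returns a list of dicts, best first, with "p" (0 to 1); they miss things now and then, are a little off and sometimes report something else, mostly with a low value. They report only what shows in the picture. A call takes as long as a camera call.
- env.regions_of(camera, label): "region" (420x560 bool, what is visible of it) and "rect" ([centre column, centre row, width, height] in pixels, round what is visible of it).
The state is a dict: "t": time; "q": joint angles; "joint_velocities": joint speeds; "effort": joint torques, N m; "ee_pos": TCP position; "eef_rot": TCP orientation; "contact_force": force on the tool from outside, world axes, zero at the start; "wrist_torque": the same for the moment, N m; "finger_gap": opening from 0.0 (shut) to 1.0 (fully open).
Only numpy, scipy, OpenCV 4.12 (cv2) and the standard library are available. Lean on these libraries where they do the work, as an engineer would, in place of code of your own. Each camera call takes 0.05 s, during which the arm holds its last target. There are 200 camera calls.

## Working session

There is one attempt and no reset: what is moved stays moved. The work goes in short steps, Python scripts to look and compute and a tool call to move; the robot and the scene stay as the last step left them, time stands still between calls to the robot, and variables do not carry over. Pictures are saved under pics/ and viewed, about 8 in all and at most 12, crops included, and the job is handed in when it is done.

Besides the shell and the picture viewer there is one more tool, called after "Emit:" by a JSON object that holds its "name" and its "arguments". carry_out: Moves the arm, as the interface text tells. Its arguments: {"type":"object","properties":{"steps":{"type":"array"},"squeeze":{"type":"number"}},"required":["steps"]}

```bash
ls; mkdir -p pics; cat > h.py <<'E'
import numpy as np, cv2
from plant import env
from scipy.spatial.transform import Rotation as R
def grab(n,save=None):
    s=env.sense(); im=env.get_image(n)
    if n=="wrist":
        T=np.eye(4);T[:3,:3]=R.from_euler('xyz',s['eef_rot'],degrees=True).as_matrix();T[:3,3]=s['ee_pos']
        im['extrinsics']=T@np.array(im['T_tool_cam'])
    if save: cv2.imwrite('pics/'+save,cv2.cvtColor(im['pixels'],cv2.COLOR_RGB2BGR))
    return im
def f(im): return 210/np.tan(np.radians(im['vertical_fov']/2))
def proj(im,P):
    P=np.atleast_2d(P);E=np.linalg.inv(np.array(im['extrinsics']))
    c=P@E[:3,:3].T+E[:3,3]; F=f(im)
    return np.c_[im['cx']-F*c[:,0]/c[:,2], im['cy']+F*c[:,1]/c[:,2]]
def unproj(im,uv,z):
    uv=np.atleast_2d(uv);E=np.array(im['extrinsics']);F=f(im)
    d=np.c_[(uv[:,0]-im['cx'])/F,-(uv[:,1]-im['cy'])/F,-np.ones(len(uv))]@E[:3,:3].T
    return E[:3,3]+d*((z-E[2,3])/d[:,2])[:,None]
E
python3 - <<'E'
from h import *
print(env.sense(), env.grasp_offset)
for c in("top","scene"):
    im=grab(c,c+'0.png'); print(c,{k:(v if k!='pixels' else 0) for k,v in im.items()})
    for l in("panel","stand","keeper","keeper_pad","glue_bottle","oil_can","offcut"):
        for r in env.regions_of(c,l)[:2]:
            print(l,round(r['p'],2),np.round(r['rect']), cv2.minAreaRect(np.argwhere(r['region'])[:,::-1].astype(np.float32)))
E
```

```text
pics
{'t': 0.0, 'q': array([-7.00752610e+01,  1.38313871e+01,  2.13047126e-01,  7.65011048e+01,
       -2.20144498e-03,  9.00004342e+01]), 'joint_velocities': array([-0.01503863, -0.04626777,  0.04251264,  0.05087136, -0.00377532,
       -0.02465136]), 'effort': array([ 6.73355225e-04, -3.72319758e+01,  2.52407777e+01,  1.70976191e-02,
        9.64540686e-05, -1.49848876e-05]), 'ee_pos': array([ 0.17016585, -0.46947879,  0.23041558]), 'eef_rot': array([-88.94368815,  89.88053496, 110.98061896]), 'contact_force': array([0.35844666, 0.92069692, 0.1845204 ]), 'wrist_torque': array([-0.03887175, -0.03122794,  0.05628448]), 'finger_gap': 0.9958707842879825} 0.0187
top {'pixels': 0, 'vertical_fov': 46.753668118095646, 'cx': 280.04982178531, 'cy': 205.54552251109826, 'extrinsics': array([[ 4.06347345e-04,  9.92982481e-01, -1.18260841e-01,
         5.34085620e-01],
       [-9.99840593e-01,  2.51438790e-03,  1.76766928e-02,
         4.74883303e-02],
       [ 1.78500000e-02,  1.18234807e-01,  9.92825215e-01,
         1.20062648e+00],
       [ 0.00000000e+00,  0.00000000e+00,  0.00000000e+00,
 
[... 1904 characters left out ...]
66.6021728515625), (39.5567626953125, 92.2706298828125), 70.01689910888672)
keeper_pad 0.73 [285. 157.  34.  26.] ((286.5845947265625, 158.9208221435547), (34.292388916015625, 14.984600067138672), 28.442928314208984)
glue_bottle 0.66 [325. 275.  33.  73.] ((324.5, 272.0), (72.0, 31.0), 90.0)
oil_can 0.66 [203. 226.  32.  58.] ((198.19082641601562, 226.4827117919922), (53.15915298461914, 31.35914421081543), 68.42869567871094)
offcut 0.76 [280. 321.  50.  44.] ((277.8606262207031, 317.4671936035156), (52.62316131591797, 31.112964630126953), 39.80556869506836)
offcut 0.32 [270. 224.  94. 158.] ((278.53314208984375, 233.68812561035156), (86.8257064819336, 156.66830444335938), 26.333087921142578)
```

```bash
python3 - <<'E'
import cv2,numpy as np
a=cv2.imread('pics/top0.png')[130:310,150:370]
b=cv2.imread('pics/scene0.png')[120:360,150:370]
cv2.imwrite('pics/a.png',cv2.resize(a,None,fx=3.3,fy=3.3,interpolation=cv2.INTER_CUBIC))
cv2.imwrite('pics/b.png',cv2.resize(b,None,fx=2.5,fy=2.5,interpolation=cv2.INTER_CUBIC))
E
```

```text
(no output)
```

View pics/a.png

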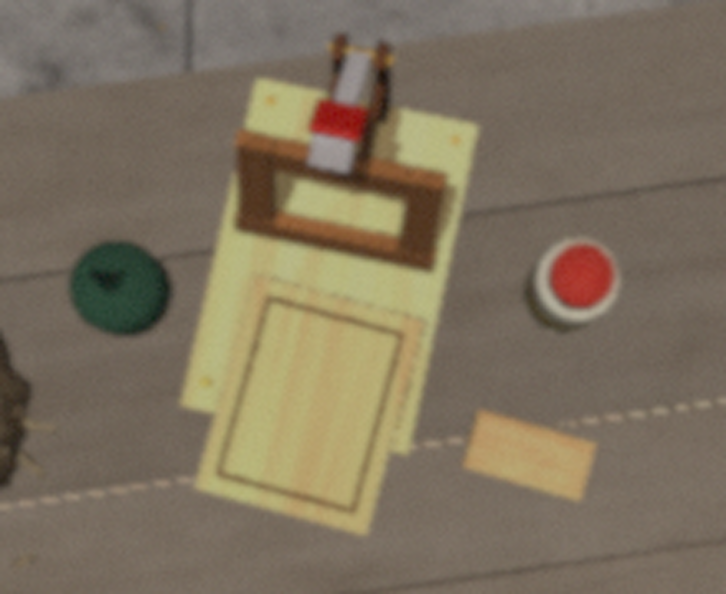

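View pics/b.png

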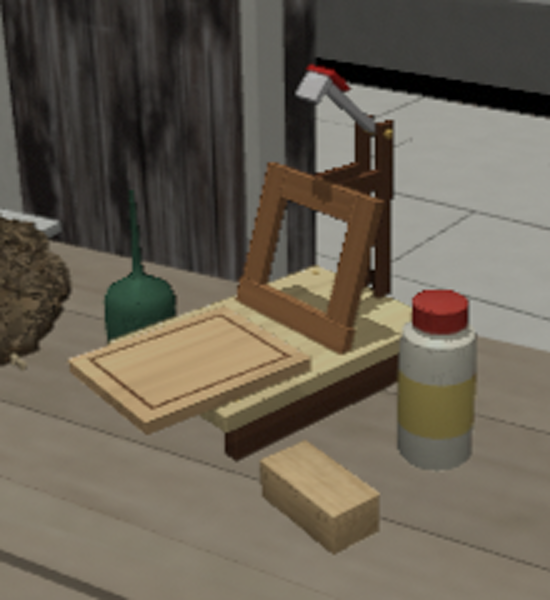

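```bash
cat >> h.py <<'E'
def fit(model,pts):  # 2D rigid: world=R model+t
    mc=model.mean(0);pc=pts.mean(0);A=(model-mc);B=(pts-pc)
    th=np.arctan2((A[:,0]*B[:,1]-A[:,1]*B[:,0]).sum(),(A*B).sum())
    c,s=np.cos(th),np.sin(th);M=np.array([[c,-s],[s,c]]);t=pc-M@mc
    return np.degrees(th),t,M,np.linalg.norm(A@M.T+pc-pts,axis=1)*1000
E
python3 - <<'E'
from h import *
t=grab('top');s=grab('scene')
def ca(p): return np.array(p)/3.3+[150,130]
def cb(p): return np.array(p)/2.5+[150,120]
dk=unproj(t,ca([[180,405],[408,453],[478,127],[257,80]]),.1)[:,:2]
md=np.array([[-125,80],[-125,-80],[110,-80],[110,80]])/1e3
r=fit(md,dk);print('stand',r[0],r[1],r[3])
pt=unproj(t,ca([[195,488],[367,535],[424,318],[256,278]]),.112)[:,:2]
mp=np.array([[-75,60],[-75,-60],[75,-60],[75,60]])/1e3
q=fit(mp,pt);print('panel top',q[0],q[1],q[3], 'in easel',(q[1]-r[1])@r[2],q[0]-r[0])
ps=unproj(s,cb([[69,361],[149,424],[310,361],[225,313]]),.112)[:,:2]
q=fit(mp,ps);print('panel scene',q[0],q[1],q[3], 'in easel',(q[1]-r[1])@r[2],q[0]-r[0])
ft=unproj(t,ca([[237,230],[433,270]]),.1)[:,:2];print('frame foot in easel',(ft-r[1])@r[2])
# bystanders: base position guesses
for n,uv,z in(('bottle',[582,275],.18),('can',[120,288],.12),):print(n,(unproj(t,ca(uv),z)[0,:2]-r[1])@r[2])
print('offcut',(unproj(t,ca([[480,410],[595,443],[580,500],[465,468]]),.082)[:,:2]-r[1])@r[2])
# keeper: pad centre in top view, vs angle
for im,uv in((t,ca([340,119])),(s,cb([328,78]))):
  for a in np.arange(.4,.91,.05):
    x=.105-.075*np.cos(a)-.010*np.sin(a); z=.204+.075*np.sin(a)+.010*np.cos(a)   # arm forward (-x)
    P=np.r_[r[2]@[x,0]+r[1],z+.05]; print(round(a,2),proj(im,P)[0]-uv)
E
```

```text
stand -12.109667636480015 [0.6619906  0.09394969] [1.47208763 2.47738243 1.89740764 2.4180202 ]
panel top -14.701810436993226 [0.55844205 0.10808352] [1.11375873 0.69837382 1.08685086 2.64465104] in easel [-0.10420942 -0.00790346] -2.5921428005132103
panel scene -15.78124635272682 [0.55481247 0.10229175] [2.43661851 5.22188383 2.96932944 8.12318282] in easel [-0.10654322 -0.01432778] -3.6715787162468043
frame foot in easel [[ 0.00192498  0.06868273]
 [ 0.00347395 -0.06953035]]
bottle [ 0.01194639 -0.16377505]
can [-0.05540455  0.13425824]
offcut [[-0.08329907 -0.1219424 ]
 [-0.0887878  -0.20473795]
 [-0.12930529 -0.20233396]
 [-0.12455738 -0.12003683]]
0.4 [-2.49628554 12.64380119]
0.45 [-2.44288602 11.79239085]
0.5 [-2.36602929 10.85303399]
0.55 [-2.26571456  9.82763829]
0.6 [-2.14202187  8.71844232]
0.65 [-1.99511417  7.52801548]
0.7 [-1.82523905  6.25925573]
0.75 [-1.6327298  4.915385 ]
0.8 [-1.41800609  3.49994222]
0.85 [-1.18157398  2.0167739 ]
0.9 [-0.92402539  0.47002237]
0.4 [-7.51182424  9.52250329]
0.45 [-7.11891311  7.88237789]
0.5 [-6.65876017  6.27503428]
0.55 [-6.13267744  4.70535751]
0.6 [-5.54221211  3.17810749]
0.65 [-4.88914012  1.69789726]
0.7 [-4.17545814  0.26917215]
0.75 [-3.40337429 -1.10381003]
0.8 [-2.57529757 -2.41699758]
0.85 [-1.69382612 -3.66656211]
0.9 [-0.76173436 -4.84891426]
```

```bash
cat >> h.py <<'E'
import json,os
def stand(): return json.load(open('stand.json')) # x,y,yaw
def to_easel(P):
    x,y,a=stand();P=np.atleast_2d(P);M=R.from_euler('z',a,degrees=True).as_matrix();return (P-[x,y,.05])@M
def to_world(P):
    x,y,a=stand();P=np.atleast_2d(P);M=R.from_euler('z',a,degrees=True).as_matrix();return P@M.T+[x,y,.05]
def tool(s=None):
    s=s or env.sense();return np.array(s['ee_pos']),R.from_euler('xyz',s['eef_rot'],degrees=True).as_matrix()
def plan(easel_mm,yaw_e=None):
    p,M=tool();d=(to_world(np.array(easel_mm)/1e3)[0]-p)@M*1e3
    print('easel now',np.round(to_easel(p)[0]*1e3,1),'shift',np.round(d,1))
    ye=np.degrees(np.arctan2(M[1,1],M[0,1]))-stand()[2]
    print('tool y dir in easel',round(ye,2), 'turn to',yaw_e, None if yaw_e is None else round(-np.radians((yaw_e-ye+180)%360-180),4),'F',np.round(env.sense()['contact_force'],1))
E
echo '[0.6645,0.0935,-12.1]' > stand.json
python3 - <<'E'
from h import *
im=grab('wrist');print(np.round(im['T_tool_cam'],3),im['vertical_fov'],im['cx'],im['cy'])
plan([-180,10,240],0)
t=grab('top')
P=to_world(np.array([[105,0,204],[105,0,214],[40,67,174],[40,-67,174],[0,67,50],[0,-67,50]])/1e3)
print((proj(t,P)-[150,130])*3.3)
s=grab('scene');print((proj(s,P)-[150,120])*2.5)
E
```

```text
[[-0.     0.305 -0.952 -0.143]
 [ 1.    -0.001 -0.     0.   ]
 [-0.001 -0.952 -0.305 -0.079]
 [ 0.     0.     0.     1.   ]] 65.84394677191771 282.2887108353171 207.72524877879945
easel now [-365.  -654.6  181.3] shift [ -58.7 -465.4 -509.3]
tool y dir in easel -57.98 turn to 0 -1.0119 F [ 0.2 -0.  -0.7]
[[361.51882625  51.03772254]
 [361.11609761  47.00035528]
 [233.96125469 140.63268067]
 [446.210959   186.29293621]
 [239.45424176 229.62900766]
 [429.0163835  270.4883929 ]]
[[374.79164666 129.19476045]
 [374.96470638 118.03116886]
 [268.0097364  160.32717529]
 [375.70380492 199.36145079]
 [236.49802056 301.18079685]
 [338.46634234 354.0842204 ]]
```

Emit:
{"name": "carry_out", "arguments": {"steps": [[1,[-20,-31,-34],0],[1,[-20,-62,-68],0],[1,[-20,-93,-102],0],[1,[-20,-124,-136],0],[1,[-20,-155,-170],0]]}}

```text
t: 1.55
ee_pos: [0.2779, -0.2649, 0.2515]
eef_rot: [127.2, 89.9, -32.9]
contact_force: [0.5, -0.9, 0.4]
finger_gap: 1.001
```

Emit:
{"name": "carry_out", "arguments": {"steps": [[1,[-20,-31,-34],0],[1,[-20,-62,-68],0],[1,[-20,-93,-102],0],[1,[-20,-124,-136],0],[1,[-20,-155,-170],0]]}}

```text
t: 2.05
ee_pos: [0.3857, -0.0595, 0.2719]
eef_rot: [136.4, 89.9, -23.7]
contact_force: [2.3, -1.3, -0.0]
finger_gap: 0.997
```

Emit:
{"name": "carry_out", "arguments": {"steps": [[1,[-15,-31,-34],-0.14],[1,[-15,-62,-68],-0.28],[1,[-15,-93,-102],-0.42],[1,[-15,-124,-136],-0.56],[1,[-15,-155,-170],-0.7]]}}

```text
t: 2.55
ee_pos: [0.4933, 0.1461, 0.2871]
eef_rot: [101.0, 89.8, -18.6]
contact_force: [0.5, -1.0, -0.1]
finger_gap: 0.999
```

Emit:
{"name": "carry_out", "arguments": {"steps": [[1,[0,0,0],-0.14],[1,[0,0,0],-0.28],[1,[0,0,0],-0.31],[1,[0,0,0],-0.31]]}}

```text
t: 2.95
ee_pos: [0.4934, 0.1463, 0.2869]
eef_rot: [78.8, 89.8, -23.1]
contact_force: [1.1, -0.1, -0.5]
finger_gap: 0.999
```

```bash
python3 - <<'E'
from h import *
im=grab('wrist','w1.png');s=env.sense();print(s['t'],s['q'],s['eef_rot'])
plan([-180,10,240],0)
for l in("panel","stand","keeper_pad"):
    for r in env.regions_of('wrist',l)[:1]: print(l,r['p'],r['rect'])
E
```

```text
3.0 [ 1.65612341e+01  1.44483839e+01  9.39675673e+00  8.48240212e+01
 -9.73533020e-02  1.18480995e+02] [ 80.42413173  89.84207281 -21.49573506]
easel now [-178.4   15.6  237. ] shift [-3.  -1.6  5.6]
tool y dir in easel 0.18 turn to 0 0.0031 F [-0.2 -0.7  0.3]
panel 0.73 [357.6, 202.2, 159.0, 122.5]
stand 0.83 [442.6, 217.1, 227.3, 198.4]
```

View pics/w1.png

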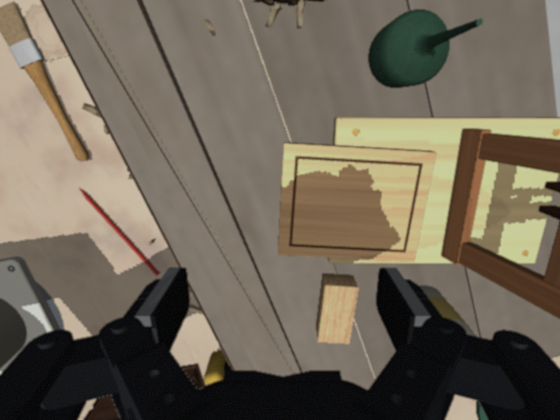

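```bash
python3 - <<'E'
from h import *
im=grab('wrist')
E=np.array([[-125,80,50],[0,67,50],[0,-67,50],[40,67,174]])/1e3
print(proj(im,to_world(E)))
p=unproj(im,[[285,143],[278,254],[414,262],[436,151]],.112)[:,:2]
mp=np.array([[-75,60],[-75,-60],[75,-60],[75,60]])/1e3
q=fit(mp,p);print(q[0],q[3],to_easel(np.r_[q[1],.1])*1e3,q[0]+12.1)
print(to_easel(unproj(im,[[336,117],[462,129],[446,262],[330,263]],.1))*1e3)
E
```

```text
[[335.47435103 118.68547744]
 [460.15062294 132.64511391]
 [439.73028247 254.76668357]
 [626.28125129 149.51718937]]
-15.274080748744742 [1.35580792 1.20833966 0.76548751 1.25361006] [[-104.09332864   -5.59181644   50.        ]] -3.1740807487447427
[[-124.56982189   81.59679714   50.        ]
 [   1.23359208   70.54213775   50.        ]
 [   8.47643409  -75.99655556   50.        ]
 [-122.74204316  -77.45712851   50.        ]]
```

Emit:
{"name": "carry_out", "arguments": {"steps": [[0,[0,34,36],0],[0,[0,68,72],0],[0,[0,103,109],0],[0,[40,103,109],0],[0,[80,103,109],0]]}}

```text
t: 3.7
ee_pos: [0.574, 0.0158, 0.2078]
eef_rot: [97.0, 89.6, -5.2]
contact_force: [0.4, 0.2, -2.1]
finger_gap: 0.141
```

Emit:
{"name": "carry_out", "arguments": {"steps": [[0,[40,0,0],0],[0,[80,0,0],0],[0,[80,0,0],0]]}}

```text
t: 4.0
ee_pos: [0.5697, 0.0152, 0.1218]
eef_rot: [-66.0, 89.7, -168.2]
contact_force: [-0.1, 0.7, 0.5]
finger_gap: 0.001
```

```bash
echo '[0.6655,0.0945,-12.1]' > stand.json; python3 - <<'E'
from h import *
plan([-75,-95,56],0)
E
```

```text
easel now [-77.1 -97.6  71.8] shift [15.8  2.1 -2.6]
tool y dir in easel -0.11 turn to 0 -0.002 F [-0.1  0.7  0.5]
```

Emit:
{"name": "carry_out", "arguments": {"steps": [[0,[16,2,-3],0],[0,[16,2,-8],0],[0,[16,2,-14],0],[0,[16,2,-20],0],[0,[16,2,-27],0]]}}

```text
t: 4.5
ee_pos: [0.5786, 0.0416, 0.1077]
eef_rot: [-36.6, 89.9, -138.8]
contact_force: [-0.4, -0.9, 1.4]
finger_gap: -0.0
```

```bash
cat > pan.py <<'E'
from h import *
def corners(cam,z=.112):
    im=grab(cam); r=env.regions_of(cam,'panel')
    if not r: print(cam,'none');return
    m=r[0]['region'].astype(np.uint8);c=max(cv2.findContours(m,0,2)[0],key=cv2.contourArea)[:,0,:].astype(float)
    P=unproj(im,c,z)[:,:2].astype(np.float32);b=cv2.minAreaRect(P*1000);box=cv2.boxPoints(b)/1e3
    print(cam,round(r[0]['p'],2),'size',np.round(b[1],1),'ang',round(b[2],1),'ctr easel',np.round(to_easel(np.r_[np.array(b[0])/1e3,z])*1e3,1))
    print(np.round(to_easel(np.c_[box,[z]*4])[:,:2]*1e3,1).tolist())
E
python3 - <<'E'
from pan import *
plan([-75,-71,56],0); corners('top')
E
```

```text
easel now [-73.9 -69.9  57.7] shift [ 1.7 -1.1  1.1]
tool y dir in easel -0.11 turn to 0 -0.002 F [-0.4 -0.9  1.4]
top 0.84 size [ 89.3 149.8] ang 77.8 ctr easel [[-109.    15.1   62. ]]
[[-184.0, -29.3], [-34.2, -29.7], [-34.0, 59.6], [-183.8, 60.0]]
```

Emit:
{"name": "carry_out", "arguments": {"steps": [[0,[0,0,6],0],[0,[-40,0,6],0],[0,[-60,-45,-20],0],[0,[-60,-92,-45],0],[0,[-60,-140,-70],0]]}}

```text
t: 5.1
ee_pos: [0.4656, 0.1326, 0.1684]
eef_rot: [-159.3, 90.0, 98.5]
contact_force: [0.2, 0.6, 0.5]
finger_gap: -0.001
```

Emit:
{"name": "carry_out", "arguments": {"steps": [[1,[0,-40,0],0],[1,[0,-42,0],0],[1,[0,-42,0],0],[1,[0,-42,0],0],[1,[0,-42,0],0]]}}

```text
t: 5.6
ee_pos: [0.426, 0.1411, 0.1686]
eef_rot: [141.6, 89.9, 39.3]
contact_force: [0.1, -0.0, -0.2]
finger_gap: 0.843
```

```bash
python3 - <<'E'
from pan import *
plan([-258,0,27],0); corners('top'); print(env.sense()['finger_gap'],env.sense()['q'])
E
```

```text
easel now [-243.9   -4.6  118.6] shift [ 91.6 -14.1  -4.5]
tool y dir in easel -0.23 turn to 0 -0.0039 F [ 0.1 -0.  -0.2]
top 0.94 size [123.5 150.5] ang 77.4 ctr easel [[-109.2    0.3   62. ]]
[[-185.1, -60.7], [-34.5, -62.2], [-33.4, 61.3], [-183.9, 62.8]]
0.9903845883672167 [ 1.83156942e+01  1.02653882e+01 -1.38973883e+01  6.58239607e+01
  3.05273496e-02  1.20642152e+02]
```

Emit:
{"name": "carry_out", "arguments": {"steps": [[1,[0,-14,-4],0],[1,[40,-14,-4],0],[1,[75,-14,-4],0],[1,[91,-14,-4],0],[1,[91,-14,-4],0]]}}

```text
t: 6.2
ee_pos: [0.4098, 0.1474, 0.0748]
eef_rot: [-64.7, 89.6, -167.0]
contact_force: [-1.8, 0.4, 1.4]
finger_gap: 1.002
```

Emit:
{"name": "carry_out", "arguments": {"steps": [[1,[0,10,0],0],[1,[0,20,0],0],[1,[0,27,0],0],[1,[0,34,0],0],[1,[0,40,0],0]]}}

```text
t: 6.7
ee_pos: [0.45, 0.1388, 0.0752]
eef_rot: [-68.0, 89.7, -170.4]
contact_force: [-0.8, 0.5, 1.2]
finger_gap: 1.002
```

```bash
python3 - <<'E'
from pan import *
plan([-200,0,27],0); corners('top');im=grab('scene','s2.png')
a=im['pixels'][120:380,120:380,::-1];cv2.imwrite('pics/s2c.png',cv2.resize(a,None,fx=2.2,fy=2.2))
E
```

```text
easel now [-220.    -1.9   25.2] shift [-1.9 20.  -2. ]
tool y dir in easel -0.25 turn to 0 -0.0043 F [-0.8  0.5  1.2]
top 0.91 size [122.3 154. ] ang 78.1 ctr easel [[-88.2   0.1  62. ]]
[[-165.0, -61.3], [-11.0, -60.8], [-11.4, 61.5], [-165.5, 60.9]]
```

View pics/s2c.png

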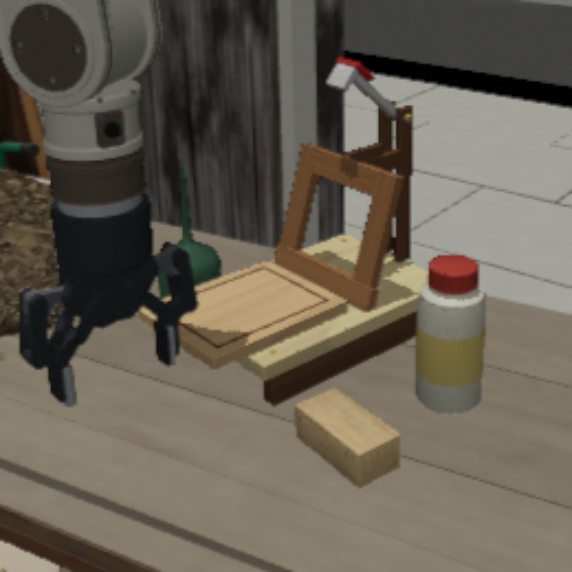

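Emit:
{"name": "carry_out", "arguments": {"steps": [[1,[0,5,-2],0],[1,[0,9,-2],0],[1,[0,11,-2],0],[1,[0,12,-2],0]]}}

```text
t: 7.25
ee_pos: [0.4618, 0.1381, 0.0747]
eef_rot: [-66.2, 89.7, -168.5]
contact_force: [-2.1, 1.1, 1.0]
finger_gap: 1.001
```

Emit:
{"name": "carry_out", "arguments": {"steps": [[1,[0,1.5,0],0],[1,[0,1.5,0],0]]}}

```text
t: 7.45
ee_pos: [0.462, 0.138, 0.0747]
eef_rot: [-73.2, 89.5, -175.5]
contact_force: [-4.6, 1.1, 3.7]
finger_gap: 0.999
```

```bash
python3 - <<'E'
from pan import *
plan([-200,0,27],0); corners('top');print(env.sense()['wrist_torque'])
im=grab('wrist','w2.png')
a=im['pixels'][200:420,60:500,::-1];cv2.imwrite('pics/w2c.png',cv2.resize(a,None,fx=1.7,fy=1.7))
E
```

```text
easel now [-2.081e+02 -1.000e-01  2.470e+01] shift [-2.3  8.1 -0.2]
tool y dir in easel -0.23 turn to 0 -0.004 F [-4.6  1.1  3.7]
top 0.75 size [123.2 150.3] ang 79.3 ctr easel [[-75.9   2.7  62. ]]
[[-149.5, -60.7], [0.7, -57.0], [-2.3, 66.1], [-152.6, 62.4]]
[ 0.14723525  0.68831601 -0.00875984]
```

View pics/w2c.png

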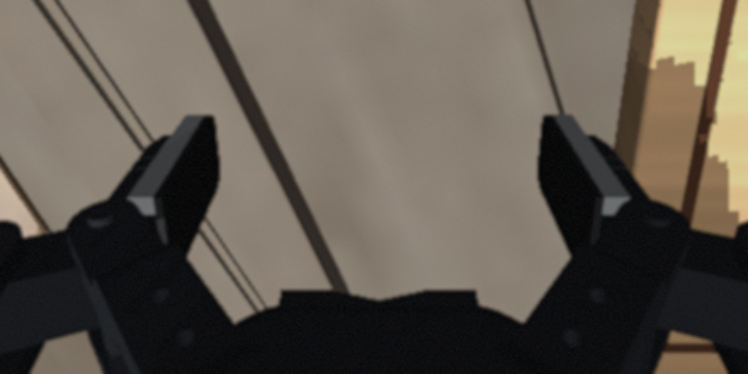

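Emit:
{"name": "carry_out", "arguments": {"steps": [[0.7,[0,-15,0],0],[0.7,[0,-30,0],0],[0.7,[0,-30,0],-0.14],[0.7,[0,-30,0],-0.28],[0.7,[0,-30,0],-0.42]]}}

```text
t: 8.1
ee_pos: [0.4332, 0.1444, 0.0751]
eef_rot: [-94.4, 89.6, -172.3]
contact_force: [0.1, -0.1, 0.2]
finger_gap: 0.698
```

Emit:
{"name": "carry_out", "arguments": {"steps": [[0.7,[0,0,0],-0.14],[0.7,[0,0,0],-0.28],[0.7,[0,0,0],-0.42],[0.7,[0,0,0],-0.56],[0.7,[0,0,0],-0.7]]}}

```text
t: 8.6
ee_pos: [0.4337, 0.1444, 0.0752]
eef_rot: [-131.8, 89.7, -169.3]
contact_force: [-0.4, -0.0, 0.4]
finger_gap: 0.698
```

Emit:
{"name": "carry_out", "arguments": {"steps": [[0.7,[0,0,0],-0.14],[0.7,[0,0,0],-0.28],[0.7,[0,0,0],-0.42],[0.7,[0,0,0],-0.45],[0.7,[0,0,0],-0.45]]}}

```text
t: 9.1
ee_pos: [0.4342, 0.1443, 0.0753]
eef_rot: [-153.7, 89.7, -165.4]
contact_force: [0.6, -0.5, 0.9]
finger_gap: 0.701
```

```bash
python3 - <<'E'
from pan import *
plan([-168,0,33],90); print(env.sense()['finger_gap'],env.sense()['t'])
E
```

```text
easel now [-2.366e+02  2.000e-01  2.530e+01] shift [-8.  -0.7 68.6]
tool y dir in easel 90.38 turn to 90 0.0066 F [ 0.6 -0.5  0.9]
0.7005215843852579 9.1
```

Emit:
{"name": "carry_out", "arguments": {"steps": [[0.7,[-4,-0.7,40],0.007],[0.7,[-6,-0.7,66],0.007],[0.7,[-6,-0.7,72],0.007],[0.7,[-6,-0.7,75],0.007],[0.7,[-6,-0.7,77],0.007]]}}

```text
t: 9.6
ee_pos: [0.5065, 0.1287, 0.0805]
eef_rot: [-168.6, 89.4, 179.3]
contact_force: [-9.2, 3.1, 8.0]
finger_gap: 0.7
```

```bash
python3 - <<'E'
from pan import *
plan([-160,0,33],90); corners('top')
im=grab('wrist','w3.png')
E
```

```text
easel now [-1.626e+02  1.000e-01  3.050e+01] shift [-2.5 -0.1  2.6]
tool y dir in easel 90.0 turn to 90 0.0 F [-9.2  3.1  8. ]
top 0.81 size [120.2 147.5] ang 77.7 ctr easel [[-75.8   1.5  62. ]]
[[-149.8, -58.3], [-2.3, -58.9], [-1.8, 61.3], [-149.3, 61.9]]
```

View pics/w3.png

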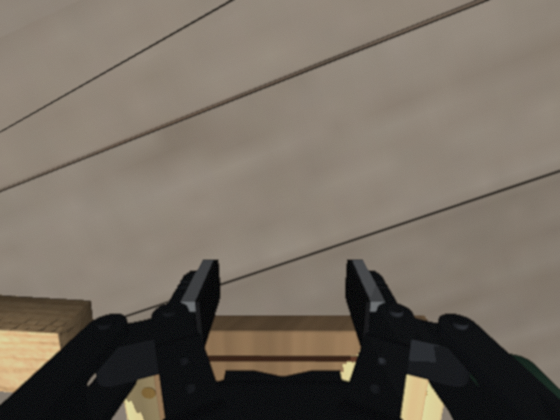

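Emit:
{"name": "carry_out", "arguments": {"steps": [[0.7,[0,0,4],0],[0.7,[-3,0,4],0],[0.7,[-6,0,4.2],0],[0.7,[-9,0,4.4],0],[0.7,[-12,0,4.6],0]]}}

```text
t: 10.25
ee_pos: [0.5069, 0.1281, 0.0912]
eef_rot: [-166.3, 89.1, -178.3]
contact_force: [-5.3, 1.7, 0.5]
finger_gap: 0.699
```

```bash
python3 - <<'E'
from pan import *
plan([-160,0,33],90)
im=grab('scene','s3.png')
a=im['pixels'][180:320,150:330,::-1];cv2.imwrite('pics/s3c.png',cv2.resize(a,None,fx=3.5,fy=3.5))
r=env.regions_of('scene','panel');print([(x['p'],x['rect']) for x in r])
E
```

```text
easel now [-162.1   -0.4   41.2] shift [8.1 0.4 2.2]
tool y dir in easel 90.08 turn to 90 0.0013 F [-5.3  1.7  0.5]
[(0.88, [238.0, 259.0, 87.2, 40.2])]
```

View pics/s3c.png

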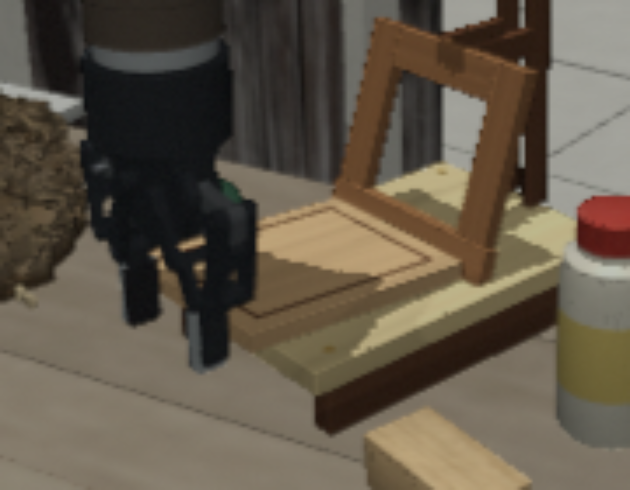

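Emit:
{"name": "carry_out", "arguments": {"steps": [[0.7,[0,0,-6],0],[0.7,[12,0,-6],0],[0.7,[16,0,-3],0],[0.7,[16,0,5],0],[0.7,[16,0,9],0]]}}

```text
t: 10.85
ee_pos: [0.5057, 0.1277, 0.0737]
eef_rot: [-173.8, 87.9, 174.3]
contact_force: [-32.5, 8.4, 19.9]
finger_gap: 0.706
```

Emit:
{"name": "carry_out", "arguments": {"steps": [[0.7,[-1,0,8],0],[0.7,[-4,0,8],0],[0.7,[-8,0,8.2],0],[0.7,[-12,0,8.5],0],[0.7,[-16,0,9],0]]}}

```text
t: 11.35
ee_pos: [0.5057, 0.1271, 0.0862]
eef_rot: [-174.7, 86.7, 173.4]
contact_force: [-18.7, 6.6, 1.7]
finger_gap: 0.701
```

```bash
python3 - <<'E'
from pan import *
plan([-160,0,33],90);print(env.sense()['eef_rot'],env.sense()['wrist_torque'])
im=grab('scene','s4.png');o=cv2.imread('pics/s3.png')
r=env.regions_of('scene','panel');print([(x['p'],x['rect']) for x in r])
d=cv2.absdiff(o,im['pixels'][:,:,::-1].copy())[200:320,220:330].max(2);print('changed px right of gripper',(d>60).sum())
corners('top')
E
```

```text
easel now [-163.1   -1.6   36.2] shift [3.  1.6 3.2]
tool y dir in easel 90.27 turn to 90 0.0048 F [-18.7   6.6   1.7]
[-174.73108719   86.67319094  173.43441518] [ 1.31582987  3.46704883 -0.08738364]
[(0.81, [238.7, 258.9, 87.3, 44.1]), (0.27, [286.2, 156.8, 29.8, 24.4])]
changed px right of gripper 198
top 0.77 size [120.8 148.2] ang 78.6 ctr easel [[-74.6   3.2  62. ]]
[[-148.0, -58.1], [0.2, -56.3], [-1.2, 64.5], [-149.5, 62.6]]
```

Emit:
{"name": "carry_out", "arguments": {"steps": [[0.7,[-1,0,4],0],[0.7,[-4,0,5],0],[0.7,[-8,0,5.5],0],[0.7,[-12,0,6.5],0],[0.7,[-16,0,7.5],0]]}}

```text
t: 12.05
ee_pos: [0.5071, 0.1267, 0.0996]
eef_rot: [-175.6, 85.8, 172.6]
contact_force: [-16.1, 5.5, 2.3]
finger_gap: 0.699
```

```bash
python3 - <<'E'
from pan import *
plan([-160,0,33],90);print(env.sense()['eef_rot'])
im=grab('scene','s5.png');t=grab('top')
r=env.regions_of('scene','panel');print([(x['p'],x['rect']) for x in r])
a=im['pixels'][190:310,170:330,::-1];a=cv2.resize(a,(440,330))
b=cv2.resize(cv2.imread('pics/s4.png')[190:310,170:330],(440,330))
c=cv2.resize(im['pixels'][:,:,::-1],(352,264));d=cv2.resize(t['pixels'][:,:,::-1],(352,264))
cv2.imwrite('pics/cmp.png',np.vstack([np.hstack([b,a])[:,40:744+40],np.hstack([c,d])]))
E
```

```text
easel now [-161.6   -1.7   49.6] shift [16.4  1.8  2.9]
tool y dir in easel 90.35 turn to 90 0.0061 F [-16.1   5.5   2.3]
[-175.61956561   85.77197383  172.61647506]
[(0.49, [322.6, 274.4, 35.3, 74.2])]Traceback (most recent call last):
  File "<stdin>", line 8, in <module>
    return _nx.concatenate(arrs, 0, dtype=dtype, casting=casting)
           ~~~~~~~~~~~~~~~^^^^^^^^^^^^^^^^^^^^^^^^^^^^^^^^^^^^^^^
ValueError: all the input array dimensions except for the concatenation axis must match exactly, but along dimension 1, the array at index 0 has size 744 and the array at index 1 has size 704
```

```bash
python3 - <<'E'
from pan import *
im=cv2.imread('pics/s5.png');t=grab('top')
a=cv2.resize(im[190:310,170:330],(400,300))
b=cv2.resize(cv2.imread('pics/s4.png')[190:310,170:330],(400,300))
c=cv2.resize(im,(400,300));d=cv2.resize(t['pixels'][:,:,::-1],(400,300))
cv2.imwrite('pics/cmp.png',np.vstack([np.hstack([b,a]),np.hstack([c,d])]))
E
```

```text
(no output)
```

View pics/cmp.png

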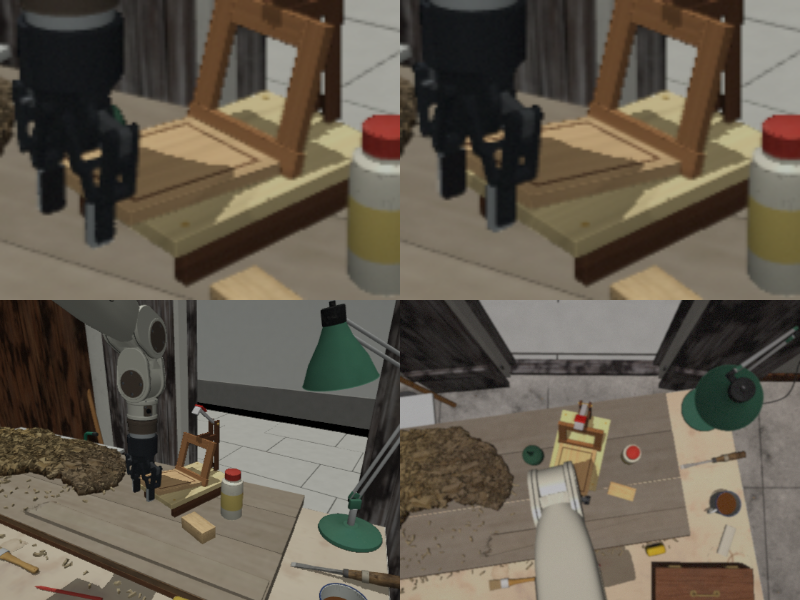

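Emit:
{"name": "carry_out", "arguments": {"steps": [[0.7,[-2,0,4],0],[0.7,[-6,0,4.5],0],[0.7,[-11,0,5.2],0],[0.7,[-15,0,6],0],[0.7,[-20,0,6.7],0]]}}

```text
t: 12.75
ee_pos: [0.511, 0.1262, 0.1179]
eef_rot: [-176.2, 85.2, 172.1]
contact_force: [-10.1, 4.6, 2.2]
finger_gap: 0.703
```

```bash
python3 - <<'E'
from pan import *
plan([-157.5,0,68.5],90);print(env.sense()['eef_rot'])
im=grab('scene','s6.png')
print([(x['p'],x['rect']) for x in env.regions_of('scene','panel')])
grab('top','t6.png');print([(x['p'],x['rect']) for x in env.regions_of('top','panel')])
E
```

```text
easel now [-157.7   -1.4   67.9] shift [-0.6  1.4  0.2]
tool y dir in easel 90.39 turn to 90 0.0067 F [-10.1   4.6   2.2]
[-176.20835866   85.21882801  172.06496584]
[(0.62, [238.6, 250.3, 86.6, 27.6]), (0.53, [255.0, 225.9, 121.3, 157.0])]
[(0.63, [245.8, 236.3, 57.0, 64.8])]
```

Emit:
{"name": "carry_out", "arguments": {"steps": [[0.7,[-2,0,4],0],[0.7,[-6,0,5],0],[0.7,[-11,0,6],0],[0.7,[-15,0,7],0],[0.7,[-20,0,8.3],0]]}}

```text
t: 13.45
ee_pos: [0.5164, 0.1251, 0.1363]
eef_rot: [-176.6, 84.6, 171.7]
contact_force: [-12.2, 4.0, 3.5]
finger_gap: 0.702
```

```bash
python3 - <<'E'
from pan import *
plan([-151.5,0,88.2],90);print(env.sense()['eef_rot'])
im=grab('scene','s7.png')
print([(x['p'],x['rect']) for x in env.regions_of('scene','panel')])
E
```

```text
easel now [-152.2   -1.4   86.3] shift [-2.   1.4  0.6]
tool y dir in easel 90.4 turn to 90 0.0071 F [-12.2   4.    3.5]
[-176.55140315   84.6283443   171.73843956]
[(0.96, [239.9, 246.6, 85.7, 34.6])]
```

Emit:
{"name": "carry_out", "arguments": {"steps": [[0.7,[-4,0,4.5],0],[0.7,[-8,0,5.5],0],[0.7,[-12,0,7],0],[0.7,[-17,0,8.5],0],[0.7,[-21,0,10],0]]}}

```text
t: 14.05
ee_pos: [0.5251, 0.1232, 0.1566]
eef_rot: [-176.8, 84.2, 171.5]
contact_force: [-11.0, 1.7, 4.7]
finger_gap: 0.695
```

```bash
python3 - <<'E'
from pan import *
plan([-143.5,0,106.9],90);print(env.sense()['eef_rot'])
im=grab('scene','s8.png')
print([(x['p'],x['rect']) for x in env.regions_of('scene','panel')])
E
```

```text
easel now [-143.3   -1.3  106.6] shift [-0.3  1.3 -0.2]
tool y dir in easel 90.4 turn to 90 0.007 F [-11.    1.7   4.7]
[-176.78547996   84.22757525  171.50160563]
[(0.71, [241.0, 241.9, 84.4, 42.6])]
```

Emit:
{"name": "carry_out", "arguments": {"steps": [[0.7,[-3,0,4],0],[0.7,[-7,0,6],0],[0.7,[-11,0,8],0],[0.7,[-14,0,10],0],[0.7,[-18,0,12],0]]}}

```text
t: 14.65
ee_pos: [0.5358, 0.121, 0.174]
eef_rot: [-177.1, 83.9, 171.2]
contact_force: [-10.0, 1.9, 6.5]
finger_gap: 0.699
```

```bash
python3 - <<'E'
from pan import *
plan([-132.8,0,123.8],90);print(env.sense()['eef_rot'])
im=grab('scene','s9.png')
print([(x['p'],x['rect']) for x in env.regions_of('scene','panel')])
E
```

```text
easel now [-132.4   -1.3  124. ] shift [ 0.2  1.3 -0.4]
tool y dir in easel 90.4 turn to 90 0.007 F [-10.    1.9   6.5]
[-177.05607133   83.85360068  171.22552358]
[(0.87, [243.2, 235.6, 75.1, 47.1]), (0.64, [282.8, 157.2, 35.1, 24.5])]
```

Emit:
{"name": "carry_out", "arguments": {"steps": [[0.7,[-3,0,4],0],[0.7,[-7,0,8],0],[0.7,[-10,0,11],0],[0.7,[-14,0,14],0],[0.7,[-17,0,17.4],0]]}}

```text
t: 15.25
ee_pos: [0.5511, 0.1179, 0.1916]
eef_rot: [-177.6, 83.5, 170.7]
contact_force: [-16.7, 1.9, 16.5]
finger_gap: 0.699
```

```bash
python3 - <<'E'
from pan import *
plan([-116,0,140],90);print(env.sense()['eef_rot'])
im=grab('scene','s10.png')
print([(x['p'],x['rect']) for x in env.regions_of('scene','panel')])
E
```

```text
easel now [-116.8   -1.1  141.6] shift [1.5 1.1 1. ]
tool y dir in easel 90.39 turn to 90 0.0069 F [-16.7   1.9  16.5]
[-177.59415849   83.4750683   170.68390359]
[(0.74, [246.4, 231.1, 72.2, 56.5])]
```

Emit:
{"name": "carry_out", "arguments": {"steps": [[0.7,[-3,0,4],0],[0.7,[-7,0,8],0],[0.7,[-11,0,12],0],[0.7,[-14,0,15.5],0],[0.7,[-17.5,0,19],0]]}}

```text
t: 15.85
ee_pos: [0.5729, 0.1134, 0.207]
eef_rot: [-177.6, 83.6, 170.6]
contact_force: [0.7, 0.7, 0.0]
finger_gap: 0.704
```

```bash
python3 - <<'E'
from pan import *
plan([-97.5,0,157],90);print(env.sense()['eef_rot'])
im=grab('scene','s11.png')
print([(x['p'],x['rect']) for x in env.regions_of('scene','panel')])
E
```

```text
easel now [-94.5  -1.  157. ] shift [ 0.4  1.  -3. ]
tool y dir in easel 90.36 turn to 90 0.0063 F [0.7 0.7 0. ]
[-177.63529389   83.5767578   170.61027769]
[(0.94, [249.6, 228.6, 62.0, 66.0])]
```

```bash
python3 - <<'E'
from pan import *
im=cv2.imread('pics/s11.png')
cv2.imwrite('pics/c11.png',cv2.resize(im[130:300,160:350],None,fx=3.5,fy=3.5,interpolation=cv2.INTER_CUBIC))
E
```

```text
(no output)
```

View pics/c11.png

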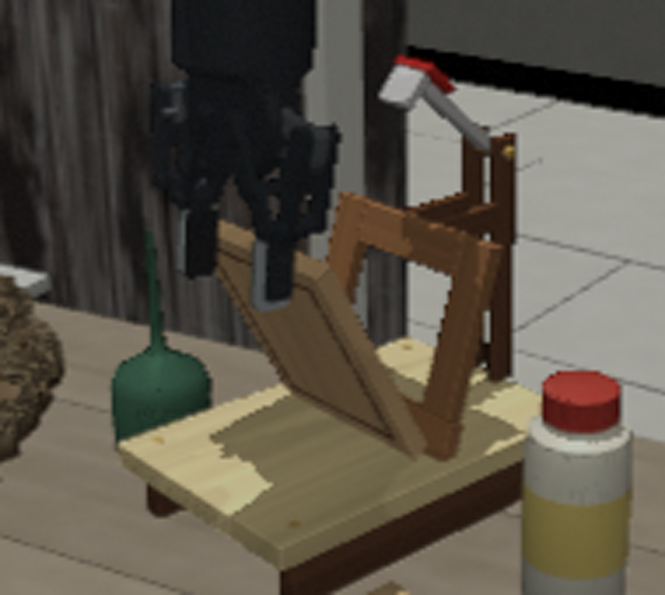

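Emit:
{"name": "carry_out", "arguments": {"steps": [[0.7,[-3,0,8],0],[0.7,[-6,0,16],0],[0.7,[-9,0,24],0],[0.7,[-12,0,31],0],[0.7,[-12,0,36],0]]}}

```text
t: 16.45
ee_pos: [0.6103, 0.1057, 0.215]
eef_rot: [-177.8, 83.7, 170.4]
contact_force: [0.4, 1.2, 0.1]
finger_gap: 0.699
```

```bash
python3 - <<'E'
from pan import *
plan([-97.5,0,157],90);print(env.sense()['eef_rot'])
im=grab('scene','s12.png')
print([(x['p'],x['rect']) for x in env.regions_of('scene','panel')])
print([(x['p'],x['rect']) for x in env.regions_of('scene','keeper')])
E
```

```text
easel now [-56.3  -0.6 165. ] shift [ 12.5   0.9 -40. ]
tool y dir in easel 90.34 turn to 90 0.006 F [0.4 1.2 0.1]
[-177.78353787   83.65777103  170.44404046]
[(0.79, [256.3, 221.4, 52.6, 78.6])]
[(0.62, [284.9, 159.9, 28.9, 27.1])]
```

Emit:
{"name": "carry_out", "arguments": {"steps": [[0.7,[0,0,6],0],[0.7,[0,0,12],0],[0.7,[0,0,18],0],[0.7,[0,0,22],0]]}}

```text
t: 17.0
ee_pos: [0.6316, 0.1011, 0.2118]
eef_rot: [-177.6, 83.6, 170.6]
contact_force: [-0.4, 0.2, -0.0]
finger_gap: 0.699
```

```bash
python3 - <<'E'
from pan import *
plan([-14,0,165],90)
im=grab('scene','s13.png')
for l in('panel','keeper'): print([(x['p'],x['rect']) for x in env.regions_of('scene',l)])
cv2.imwrite('pics/c13.png',cv2.resize(im['pixels'][130:300,160:350,::-1],None,fx=3.5,fy=3.5,interpolation=cv2.INTER_CUBIC))
E
```

```text
easel now [-34.6  -0.7 161.8] shift [-5.5  0.5 20.1]
tool y dir in easel 90.33 turn to 90 0.0058 F [-0.4  0.2 -0. ]
[(0.62, [260.1, 221.0, 46.9, 80.2])]
[(0.72, [285.8, 158.1, 30.1, 25.1])]
```

View pics/c13.png

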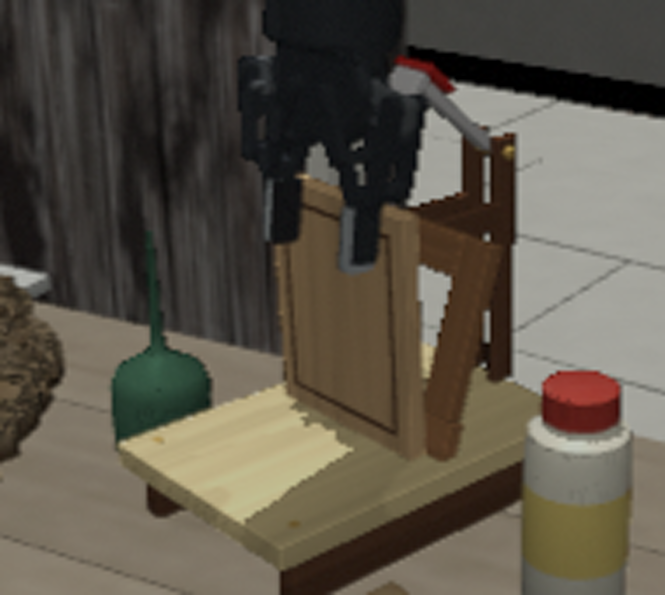

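Emit:
{"name": "carry_out", "arguments": {"steps": [[0.7,[-1,0,7],0],[0.7,[-2,0,14],0],[0.7,[-3,0,21],0],[0.7,[-3,0,26],0]]}}

```text
t: 17.55
ee_pos: [0.6577, 0.0956, 0.2118]
eef_rot: [-177.6, 83.6, 170.6]
contact_force: [-0.1, 0.4, 0.4]
finger_gap: 0.703
```

```bash
python3 - <<'E'
from pan import *
plan([-14,0,165],90);print(env.sense()['eef_rot'])
im=grab('scene','s14.png')
for l in('panel','keeper'): print([(x['p'],x['rect']) for x in env.regions_of('scene',l)])
E
```

```text
easel now [ -7.9  -0.5 161.8] shift [-2.5  0.6 -6.4]
tool y dir in easel 90.32 turn to 90 0.0056 F [-0.1  0.4  0.4]
[-177.64042581   83.59125718  170.56305085]
[]
[(0.62, [289.6, 160.6, 17.9, 21.9])]
```

Emit:
{"name": "carry_out", "arguments": {"steps": [[0.7,[-1,0,4],0],[0.7,[-2,0,8],0],[0.7,[-2,0,8],0]]}}

```text
t: 18.0
ee_pos: [0.6636, 0.0945, 0.2134]
eef_rot: [-177.7, 83.4, 170.5]
contact_force: [-6.6, 1.2, 3.0]
finger_gap: 0.705
```

Emit:
{"name": "carry_out", "arguments": {"steps": [[0.7,[0,0,-6],0],[0.7,[0,0,-12],0],[0.7,[0,0,-12],0]]}}

```text
t: 18.3
ee_pos: [0.6514, 0.0972, 0.2153]
eef_rot: [-177.8, 83.4, 170.5]
contact_force: [-0.8, 0.7, 0.8]
finger_gap: 0.701
```

```bash
cat > lean.py <<'E'
from pan import *
def Pm(th,y0=0): # panel corners easel mm at tilt th deg leaning (U in corner)
    t=np.radians(th);u=np.array([-np.cos(t),np.sin(t)]);n=np.array([np.sin(t),np.cos(t)])  # up-dir, upper normal
    U=np.array([0,50.]);L=U-12*n
    return {k:np.array([[p[0],y0+s*60,p[1]] for s in(1,-1)]) for k,p in dict(U=U,L=L,UT=U+150*u,LT=L+150*u).items()}
def show(cam,th=108):
    im=grab(cam)
    for k,v in Pm(th).items(): print(cam,k,np.round(proj(im,to_world(v/1e3)),1).tolist())
    for r in env.regions_of(cam,'panel')[:1]:
        print(r['p'],r['rect']);c=np.vstack([q[:,0] for q in cv2.findContours(r['region'].astype(np.uint8),0,2)[0]])
        print(cv2.approxPolyDP(cv2.convexHull(c),3,True)[:,0].tolist())
    return im
E
python3 - <<'E'
from lean import *
plan([-14,0,165],90)
im=show('scene'); cv2.imwrite('pics/s15.png',im['pixels'][:,:,::-1])
E
```

```text
easel now [-14.4  -0.3 165.3] shift [0.3 0.3 0.4]
tool y dir in easel 90.37 turn to 90 0.0065 F [-0.8  0.7  0.8]
scene U [[246.5, 241.2], [282.9, 260.1]]
scene L [[242.4, 241.2], [278.8, 260.3]]
scene UT [[261.2, 175.9], [300.1, 189.1]]
scene LT [[257.2, 175.4], [296.0, 188.6]]
0.63 [267.3, 218.1, 57.8, 85.1]
[[257, 176], [297, 189], [279, 259], [242, 240]]
```

Emit:
{"name": "carry_out", "arguments": {"steps": [[0.7,[0,0,-30],0],[0,[0,0,-70],0],[0,[-40,0,-90],0],[0,[-85,0,-90],0],[0,[-130,0,-90],0]]}}

```text
t: 18.9
ee_pos: [0.5776, 0.1127, 0.356]
eef_rot: [-177.4, 83.3, 170.8]
contact_force: [1.0, -0.4, 0.5]
finger_gap: 0.021
```

Emit:
{"name": "carry_out", "arguments": {"steps": [[0,[-20,0,-40],0],[0,[-20,0,-40],0],[0,[-20,0,-40],0]]}}

```text
t: 19.2
ee_pos: [0.5412, 0.1206, 0.3816]
eef_rot: [-177.9, 83.5, 170.4]
contact_force: [-0.1, -0.3, -0.3]
finger_gap: -0.0
```

```bash
cat >> lean.py <<'E'
def keeper():
    for cam in('scene','top','wrist'):
        im=grab(cam);r=env.regions_of(cam,'keeper_pad')
        red=(im['pixels'][...,0]>110)&(im['pixels'][...,1]<70)&(im['pixels'][...,2]<70)
        best=None
        for a in np.arange(0,.92,.01):
            d=np.array([-np.cos(a),np.sin(a)]);n=np.array([np.sin(a),np.cos(a)])
            c=[np.array([105,204])+(75+s)*d+h*n for s in(-14,14) for h in(4,10)]
            P=np.array([[q[0],y,q[1]] for q in c for y in(-15,15)])/1e3
            m=np.zeros(red.shape,np.uint8);uv=proj(im,to_world(P))
            if abs(uv).max()>2000: continue
            cv2.fillConvexPoly(m,cv2.convexHull(uv.astype(np.float32)).astype(np.int32),1)
            win=cv2.dilate(m,np.ones((25,25)))>0
            iou=(red&(m>0)).sum()/max(1,((red&win)|(m>0)).sum())
            if best is None or iou>best[0]: best=(iou,a)
        print(cam,'keeper iou,angle',best,[(round(x['p'],2),np.round(x['rect'],1).tolist()) for x in r[:1]])
E
python3 - <<'E'
from lean import *
plan([60,0,290],90)
show('scene');show('top');keeper()
E
```

```text
easel now [-127.    -0.5  331.6] shift [ 20.1  -0.7 190.5]
tool y dir in easel 90.42 turn to 90 0.0074 F [-0.1 -0.3 -0.3]
scene U [[246.5, 241.2], [282.9, 260.1]]
scene L [[242.4, 241.2], [278.8, 260.3]]
scene UT [[261.2, 175.9], [300.1, 189.1]]
scene LT [[257.2, 175.4], [296.0, 188.6]]
0.81 [267.5, 217.9, 58.0, 87.6]
[[259, 176], [297, 189], [279, 259], [242, 241]]
top U [[225.1, 199.8], [276.6, 210.9]]
top L [[223.8, 204.5], [275.5, 215.6]]
top UT [[223.6, 168.1], [282.2, 180.7]]
top LT [[222.1, 173.2], [281.1, 185.9]]
0.72 [261.9, 196.8, 40.9, 34.9]
[[245, 180], [260, 177], [280, 182], [273, 215], [249, 208]]
scene keeper iou,angle (np.float64(0.16393442622950818), np.float64(0.6900000000000001)) [(0.77, [284.6, 156.2, 33.9, 27.4])]
top keeper iou,angle (np.float64(0.6462264150943396), np.float64(0.72)) [(0.8, [252.7, 163.4, 18.4, 33.9])]
wrist keeper iou,angle (np.float64(0.0), np.float64(0.0)) []
```

Emit:
{"name": "carry_out", "arguments": {"steps": [[0,[10,-0.5,45],0.007],[0,[10,-0.5,90],0.007],[0,[12,-0.5,135],0.007],[0,[14,-0.5,180],0.007],[0,[14,-0.5,184],0.007]]}}

```text
t: 20.2
ee_pos: [0.6565, 0.074, 0.3414]
eef_rot: [-174.0, 81.5, 173.7]
contact_force: [-0.3, -0.7, 0.9]
finger_gap: 0.0
```

```bash
python3 - <<'E'
from lean import *
plan([54,0,264],90);print(env.sense()['eef_rot'],env.sense()['q'])
keeper();show('wrist')
E
```

```text
easel now [ -4.5 -22.  291.4] shift [18.2 22.5 61.8]
tool y dir in easel 89.89 turn to 90 -0.0019 F [-0.3 -0.7  0.9]
[-174.00575612   81.54699738  173.71955178] [  5.62858117  48.07860073  72.91972775 123.11473695   1.73829365
  17.77753882]
scene keeper iou,angle (np.float64(0.06557377049180328), np.float64(0.6900000000000001)) [(0.81, [284.2, 155.9, 29.5, 23.4])]
top keeper iou,angle (np.float64(0.0), np.float64(0.0)) [(0.2, [185.9, 216.1, 30.9, 33.1])]
wrist keeper iou,angle (np.float64(0.0), np.float64(0.0)) [(0.62, [324.6, 296.7, 14.3, 24.2])]
wrist U [[347.4, 201.4], [251.8, 201.1]]
wrist L [[348.3, 192.8], [251.4, 192.4]]
wrist UT [[377.0, 282.2], [235.5, 281.4]]
wrist LT [[379.0, 271.1], [234.5, 270.3]]
0.91 [313.4, 236.0, 147.5, 89.0]
[[383, 268], [380, 280], [242, 279], [240, 269], [255, 194], [350, 193]]
```

```bash
cat > kin.py <<'E'
from lean import *
from scipy.optimize import least_squares
D=[(13.83,.213,76.50,.4994,.2304),(14.448,9.397,84.824,.5147,.2869),(10.265,-13.897,65.824,.4486,.1686),(48.08,72.92,123.115,.6607,.3414)]
def fk(q,p):
    a,b,c=np.radians(q);L2,L3,h,Lt=p;f=a-b+c
    return np.array([L2*np.sin(a)+L3*np.cos(a-b)+Lt*np.cos(f),h+L2*np.cos(a)-L3*np.sin(a-b)-Lt*np.sin(f)])
s=least_squares(lambda p:np.ravel([fk(d[:3],p)-d[3:] for d in D]),[.3,.3,.2,.2]);p=s.x
def ik(r,z,phi):
    g=least_squares(lambda q:np.r_[(fk([q[0],q[1],phi-q[0]+q[1]],p)-[r,z])],[30,40]).x
    return np.round([*g,phi-g[0]+g[1]],1),np.round(fk([*g,phi-g[0]+g[1]],p)-[r,z],3)
if __name__=='__main__':
    print(p,s.fun*1000)
    for phi in(98.5,96.5,90,85):
        for e in([54,0,264],[42,0,270],[36,0,235],[28,0,214]):
            w=to_world(np.array(e)/1e3)[0];print(phi,e,round(np.hypot(*w[:2]),3),*ik(np.hypot(*w[:2]),w[2],phi))
E
python3 kin.py
```

```text
[0.49752799 0.39247185 0.29559951 0.45599413] [ 0.03882213 -0.08922842  1.37645091 -0.05430521 -1.74041854 -0.07580514
  0.03322372  0.21933826]
98.5 [54, 0, 264] 0.723 [ 59.3  90.  129.2] [-0.025 -0.015]
98.5 [42, 0, 270] 0.712 [ 58.6  90.  129.9] [-0.019 -0.012]
98.5 [36, 0, 235] 0.706 [ 60.3  90.  128.1] [-0. -0.]
98.5 [28, 0, 214] 0.699 [ 51.4  67.6 114.6] [-0. -0.]
96.5 [54, 0, 264] 0.723 [ 58.7  90.  127.8] [-0.014 -0.009]
96.5 [42, 0, 270] 0.712 [ 58.   90.  128.5] [-0.009 -0.006]
96.5 [36, 0, 235] 0.706 [ 51.2  70.6 115.9] [-0. -0.]
96.5 [28, 0, 214] 0.699 [ 47.6  60.2 109.1] [-0. -0.]
90 [54, 0, 264] 0.723 [ 44.6  62.5 107.9] [-0. -0.]
90 [42, 0, 270] 0.712 [ 42.5  59.3 106.8] [-0. -0.]
90 [36, 0, 235] 0.706 [39.8 49.1 99.3] [-0. -0.]
90 [28, 0, 214] 0.699 [38.2 43.  94.9] [-0. -0.]
85 [54, 0, 264] 0.723 [36.8 47.7 95.9] [-0. -0.]
85 [42, 0, 270] 0.712 [35.1 45.6 95.5] [-0. -0.]
85 [36, 0, 235] 0.706 [33.5 37.8 89.2] [-0. -0.]
85 [28, 0, 214] 0.699 [32.4 32.7 85.4] [-0. -0.]
```

Emit:
{"name": "carry_out", "arguments": {"steps": [[0,[-20,0,-40],0],[0,[-40,0,-80],0],[0,[-70,0,-120],0],[0,[-110,0,-150],0],[0,[-150,0,-180],0]]}}

```text
t: 21.1
ee_pos: [0.4892, 0.1089, 0.4831]
eef_rot: [176.3, 84.5, 164.3]
contact_force: [0.9, 0.3, 0.5]
finger_gap: 0.002
```

Emit:
{"name": "carry_out", "arguments": {"steps": [[0,[-40,0,0],0],[0,[-70,0,0],0],[0,[-80,0,0],0],[0,[-80,0,0],0]]}}

```text
t: 21.5
ee_pos: [0.4774, 0.1045, 0.5074]
eef_rot: [152.4, 86.8, 140.3]
contact_force: [-0.4, -0.1, -0.7]
finger_gap: -0.0
```

```bash
python3 - <<'E'
from lean import *
s=env.sense();print(s['q'],s['ee_pos'],s['eef_rot']);plan([28,0,300],90)
p,M=tool();a=np.radians(-12.1);print('tool x in easel',to_easel(p+M[:,0])-to_easel(p))
E
```

```text
[ 10.80054614  20.39430315  51.44169524 123.10661324   2.49631478
  22.84800795] [0.47743296 0.1045373  0.50744493] [152.38839503  86.76437092 140.29606229]
easel now [-186.   -29.6  457.4] shift [147.3  25.6 221.6]
tool y dir in easel 89.97 turn to 90 -0.0005 F [-0.4 -0.1 -0.7]
tool x in easel [[-0.05001763  0.02615296 -0.99840586]]
```

Emit:
{"name": "carry_out", "arguments": {"steps": [[0,[-30,0,0],0],[0,[-50,0,0],0],[0,[-50,0,0],0]]}}

```text
t: 21.8
ee_pos: [0.4688, 0.1014, 0.5254]
eef_rot: [110.7, 87.5, 98.6]
contact_force: [0.1, -0.8, -0.2]
finger_gap: -0.002
```

```bash
python3 - <<'E'
from lean import *
s=env.sense();print(s['q']);plan([30,0,320],90)
p,M=tool();print('tool x in easel',to_easel(p+M[:,0])-to_easel(p))
keeper();show('scene')
E
```

```text
[ 10.61102023  18.42692549  51.68097958 123.16450924   2.52015016
  22.7635711 ]
easel now [-193.8  -34.5  475.4] shift [153.2  28.3 226.1]
tool y dir in easel 89.93 turn to 90 -0.0012 F [ 0.1 -0.8 -0.2]
tool x in easel [[-0.01553609  0.04116422 -0.9990316 ]]
scene keeper iou,angle (np.float64(0.16393442622950818), np.float64(0.6900000000000001)) [(0.84, [285.0, 158.4, 32.7, 25.2])]
top keeper iou,angle (np.float64(0.6244131455399061), np.float64(0.72)) [(0.57, [252.0, 166.7, 20.7, 36.2])]
wrist keeper iou,angle (np.float64(0.0), np.float64(0.0)) []
scene U [[246.5, 241.2], [282.9, 260.1]]
scene L [[242.4, 241.2], [278.8, 260.3]]
scene UT [[261.2, 175.9], [300.1, 189.1]]
scene LT [[257.2, 175.4], [296.0, 188.6]]
0.76 [269.9, 217.1, 58.9, 86.3]
[[257, 176], [298, 189], [281, 259], [242, 240]]
```

Emit:
{"name": "carry_out", "arguments": {"steps": [[0,[40,7,25],0],[0,[80,14,55],0],[0,[120,21,90],0],[0,[150,28,130],0],[0,[155,28,175],0]]}}

```text
t: 22.7
ee_pos: [0.6421, 0.0997, 0.3598]
eef_rot: [133.0, 87.2, 120.9]
contact_force: [1.7, 1.2, 1.4]
finger_gap: -0.002
```

```bash
python3 - <<'E'
from lean import *
s=env.sense();print(s['q']);plan([50,0,275],90)
p,M=tool();print('tool x in easel',to_easel(p+M[:,0])-to_easel(p))
E
```

```text
[  7.63727486  35.30274606  52.14890592 107.94028521   2.5405092
  19.64204308]
easel now [-2.400e+01  1.000e-01  3.098e+02] shift [32.4 -1.4 75.1]
tool y dir in easel 90.04 turn to 90 0.0007 F [1.7 1.2 1.4]
tool x in easel [[-0.03292459  0.03527947 -0.99883499]]
```

Emit:
{"name": "carry_out", "arguments": {"steps": [[0,[8,-1,37],0],[0,[10,-1,74],0],[0,[20,-1,75],0],[0,[32,-1,75],0],[0,[36,-1,75],0]]}}

```text
t: 23.2
ee_pos: [0.7152, 0.0851, 0.3212]
eef_rot: [131.0, 87.3, 119.0]
contact_force: [-0.8, 0.1, 1.2]
finger_gap: -0.001
```

```bash
python3 - <<'E'
from lean import *
plan([49,0,255],90); plan([34,0,229],90); plan([30,0,214],90); keeper()
E
```

```text
easel now [ 50.6   1.2 271.2] shift [16.1 -1.8 -1.1]
tool y dir in easel 90.06 turn to 90 0.0011 F [-0.8  0.1  1.2]
easel now [ 50.6   1.2 271.2] shift [ 42.6  -2.7 -15.2]
tool y dir in easel 90.06 turn to 90 0.0011 F [-0.8  0.1  1.2]
easel now [ 50.6   1.2 271.2] shift [ 57.7  -3.3 -18.8]
tool y dir in easel 90.06 turn to 90 0.0011 F [-0.8  0.1  1.2]
scene keeper iou,angle (np.float64(0.04918032786885246), np.float64(0.6900000000000001)) [(0.53, [284.9, 156.1, 32.1, 24.2])]
top keeper iou,angle (np.float64(0.0), np.float64(0.0)) []
wrist keeper iou,angle (np.float64(0.24416711882799783), np.float64(0.72)) [(0.92, [281.0, 235.9, 57.7, 63.9])]
```

Press along the arc, in two calls.

Emit:
{"name": "carry_out", "arguments": {"steps": [[0,[8,-1,0],0],[0,[16,-1,-1],0],[0,[23,-2,-5],0],[0,[30,-2,-9],0],[0,[36,-2,-12],0]]}}

```text
t: 24.0
ee_pos: [0.7015, 0.0871, 0.2899]
eef_rot: [124.6, 87.4, 112.6]
contact_force: [0.6, -1.3, 0.5]
finger_gap: -0.002
```

```bash
python3 - <<'E'
from lean import *
plan([33,0,225],90); plan([30,0,214],90); print(env.sense()['eef_rot'])
E
```

```text
easel now [ 36.7   0.3 239.9] shift [15.  -0.8 -3.4]
tool y dir in easel 90.09 turn to 90 0.0015 F [ 0.6 -1.3  0.5]
easel now [ 36.7   0.3 239.9] shift [26.1 -1.2 -6.1]
tool y dir in easel 90.09 turn to 90 0.0015 F [ 0.6 -1.3  0.5]
[124.63228746  87.40570076 112.648316  ]
```

Emit:
{"name": "carry_out", "arguments": {"steps": [[0,[7,-1,-2],0],[0,[14,-1,-4],0],[0,[20,-1,-5],0],[0,[26,-1,-6],0],[0,[29,-1,-6],0]]}}

```text
t: 24.5
ee_pos: [0.6949, 0.0885, 0.2634]
eef_rot: [120.9, 87.5, 108.9]
contact_force: [-4.0, -1.8, 14.3]
finger_gap: -0.001
```

```bash
python3 - <<'E'
from lean import *
plan([30,0,214],90); keeper()
E
```

```text
easel now [ 30.    0.3 213.4] shift [-0.6 -0.3  0. ]
tool y dir in easel 90.09 turn to 90 0.0016 F [-4.  -1.8 14.3]
scene keeper iou,angle (np.float64(0.046511627906976744), np.float64(0.0)) [(0.74, [281.8, 177.7, 39.2, 19.5])]
top keeper iou,angle (np.float64(0.0), np.float64(0.0)) []
wrist keeper iou,angle (np.float64(0.3028603477285474), np.float64(0.0)) [(0.59, [283.0, 298.6, 62.2, 156.8])]
```

Emit:
{"name": "carry_out", "arguments": {"steps": [[0,[4,0,0],0],[0,[4,0,0],0],[0,[4,0,0],0]]}}

```text
t: 25.1
ee_pos: [0.6949, 0.0885, 0.2635]
eef_rot: [115.2, 87.5, 103.2]
contact_force: [-4.9, -1.8, 10.6]
finger_gap: -0.003
```

Emit:
{"name": "carry_out", "arguments": {"steps": [[0,[-20,0,0],0],[0,[-60,0,0],0],[0,[-90,0,-20],0],[0,[-90,0,-70],0],[0,[-90,0,-120],0]]}}

```text
t: 25.6
ee_pos: [0.5902, 0.1078, 0.3552]
eef_rot: [110.1, 87.5, 98.0]
contact_force: [1.3, 1.0, 1.2]
finger_gap: -0.004
```

Emit:
{"name": "carry_out", "arguments": {"steps": [[0,[0,0,-50],0],[0,[0,0,-100],0],[0,[0,0,-100],0]]}}

```text
t: 25.9
ee_pos: [0.4852, 0.1289, 0.3569]
eef_rot: [116.4, 87.5, 104.5]
contact_force: [0.2, -0.5, -0.2]
finger_gap: 0.002
```

```bash
python3 - <<'E'
from lean import *
im=show('scene');t=show('top');show('wrist');keeper()
for c,ims in(('scene',im),('top',t)):
  for l in('glue_bottle','oil_can','offcut'): print(c,l,[np.round(x['rect']).tolist() for x in env.regions_of(c,l)[:1]])
a=cv2.resize(im['pixels'][120:320,170:350,::-1],(400,444));b=cv2.resize(t['pixels'][130:300,160:313,::-1],(400,444))
cv2.imwrite('pics/fin.png',np.hstack([a,b]))
E
```

```text
scene U [[246.5, 241.2], [282.9, 260.1]]
scene L [[242.4, 241.2], [278.8, 260.3]]
scene UT [[261.2, 175.9], [300.1, 189.1]]
scene LT [[257.2, 175.4], [296.0, 188.6]]
0.81 [269.9, 217.4, 56.4, 84.7]
[[257, 176], [297, 189], [280, 259], [242, 241]]
top U [[225.1, 199.8], [276.6, 210.9]]
top L [[223.8, 204.5], [275.5, 215.6]]
top UT [[223.6, 168.1], [282.2, 180.7]]
top LT [[222.1, 173.2], [281.1, 185.9]]
0.98 [251.2, 192.9, 58.7, 43.8]
[[222, 171], [278, 181], [275, 212], [258, 213], [224, 204]]
wrist U [[318.4, 293.4], [233.3, 295.3]]
wrist L [[319.1, 287.7], [232.6, 289.6]]
wrist UT [[337.3, 407.7], [221.0, 412.0]]
wrist LT [[338.6, 402.2], [219.8, 406.5]]
0.56 [280.5, 331.4, 91.4, 89.4]
[[287, 374], [276, 373], [235, 308], [238, 289], [322, 289], [325, 304]]
scene keeper iou,angle (np.float64(0.49612403100775193), np.float64(0.0)) [(0.78, [281.6, 177.2, 38.6, 20.4])]
top keeper iou,angle (np.float64(0.6798561151079137), np.float64(0.0)) [(0.67, [252.4, 171.8, 22.5, 47.7])]
wrist keeper iou,angle (np.float64(0.0), np.float64(0.0)) []
scene glue_bottle [[322.0, 273.0, 34.0, 77.0]]
scene oil_can [[206.0, 228.0, 32.0, 59.0]]
scene offcut [[278.0, 321.0, 48.0, 50.0]]
top glue_bottle [[324.0, 215.0, 32.0, 30.0]]
top oil_can [[185.0, 217.0, 29.0, 30.0]]
top offcut [[310.0, 267.0, 37.0, 27.0]]
```

View pics/fin.png

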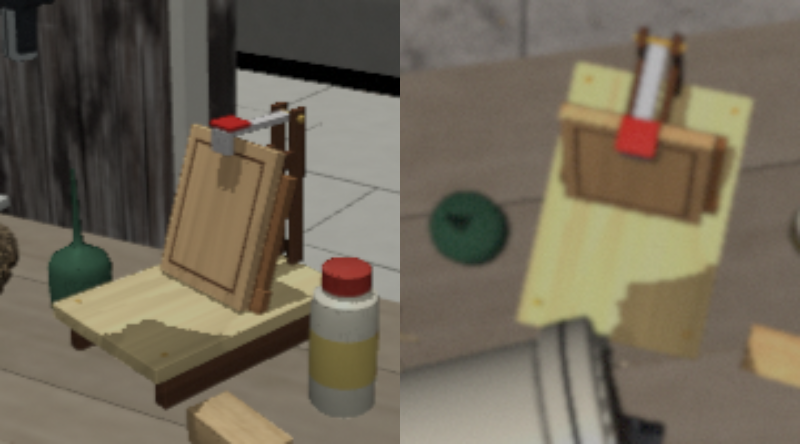

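```bash
python3 -c "
from plant import env
print(env.hand_in())"
```

```text
the job is handed in; nothing more can be done
None
```

The panel is leaning on the easel with its foot in the corner and the keeper pressed home over its top edge. The job is handed in, with the clock at about 26 s of 53.

- **How it was done:** I nudged the panel sideways to centre it and pushed it home against the frame. I then tipped it up with the fingertips pressing on its near edge until it fell back onto the frame. Last, I pressed the red pad down to its stop with about 14 N and moved the arm clear.
- **Panel check:** In the scene camera, all four visible corners lie within about 1 px of the ideal leaning pose, roughly 2 mm. It looks square.
- **Side offset:** The top and wrist views disagree slightly and put the panel 3–5 mm off-centre, to the robot's left. I left it.
- **Foot not measured closer:** I checked the foot only to the scene camera's roughly 2 mm; I did not press it into the corner again after the panel fell back.
- **Keeper check:** The pad stopped at 213–214 mm, as it should when home. The fits in the top and scene cameras both give an angle of 0; the wrist-camera fit found nothing.
- **Bystanders:** The bottle, oil can and offcut show no real change from their first detections. The oil can had no reliable first fix in the top view, so I compared it only in the scene view.
- **Tool tilt:** The tool tilted up to 8.5° under load and could not reach the keeper. I brought it back to about 1° by moving up against a joint limit before pressing the pad.

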